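# Slide the trimmings tray under the raised chopping board

## Task

Take the low rectangular steel tray (not the tall round saucepan) by its handle and slide it under the raised chopping board from the long side that faces the pans, until the whole pan of the tray is under the board, between the legs, and only the handle sticks straight out. Do not let the tray knock against the board or its legs, do not bump the board with the gripper, and leave the saucepan, the pepper and the jar where they are; then let go.

Things in the scene. Friction and masses are not known exactly. Their poses are not given: they have to be found in the camera images.
- tray: low open steel tray on the counter, loose, 0.2-0.4 kg. Sizes in mm: pan 130 long (tray x), 110 wide (tray y), 32 high, walls 4. A level bar handle, 18 wide, 10 thick, 120 long, leads from mid front wall toward tray -x, its centre line 25 above the counter. Origin: centre of the pan's underside, z up. At the start tray x is along world -y within 15 degrees (handle toward world +y).
- tray_front (a point): point on the outside of the tray's front wall, at the root of the handle: 65 mm from the tray's origin toward tray -x, 25 mm above its underside
- tray_grip (a point): point on the centre line of the tray's handle, 85 mm out from the front wall (150 mm from the tray's origin toward tray -x), 25 mm above its underside; a good place to grip from above, across the bar (fingers closing along tray y)
- board: wooden chopping board on 4 steel legs, fixed. In mm: 420 (board x) by 240 (y) by 35 thick; underside 65, top 100 above counter. Legs 20 x 30, centred at x +-190, y +-100: 360 free between them. Origin: on the counter below its centre, z up; board x is along world x within 7 degrees; its +y side faces the pans and the tray enters there, moving along -y. Knife and pepper strips on top.
- board_edge (a point): middle of the lower edge of the board's long side facing the pans (board y = +120 mm), 65 mm above the counter
- saucepan: bystander: round steel saucepan, 110 mm across and 85 mm high, too tall for under the board, with a 95 mm long level bar handle 72 mm up, pointing roughly to world +y. Stands beside the tray, on either side of it (centres about 180 mm apart). Origin: centre of its underside.
- pepper: bystander: whole red pepper standing on top of the board, 80 mm across and 100 mm tall with its stalk. Origin: centre of its underside.
- jar: bystander: amber glass jar with a steel cap, 60 mm across, 100 mm tall, standing on the counter beyond the pans. Origin: centre of its underside.

How it is judged:
At the end, for the whole second after the job is handed in: The tray lies at rest flat on the counter under the board and between its legs: its front wall no more than 5 mm outside the board's long edge facing the pans, the grip point of the handle at least 20 mm outside that edge, the handle square to the edge within 12 degrees (y of tray_front in the frame of board below 0.125 m and y of tray_grip in the frame of board above 0.14 m and x of tray in the frame of board between -0.13 and 0.13 m and angle between the x axis of tray and the y axis of board, either way round below 0.21 rad and height (world z) of tray below 0.006 m and angle between tray's own z axis and vertical below 0.06 rad and linear speed of tray below 0.02 m/s); the robot touches nothing.
It fails at once if the tray knocks against the board or its legs (over 3 N) (contact force between tray and board above 3 N).
It fails at once if the gripper or arm bumps the board (over 5 N) (contact force between any of the fingers, the arm and board above 5 N).
It fails at once if the saucepan is moved more than 20 mm (distance of saucepan from where it was at the start of the episode above 0.02 m).
It fails at once if the pepper is moved more than 20 mm (distance of pepper from where it was at the start of the episode above 0.02 m).
It fails at once if the jar is moved more than 20 mm (distance of jar from where it was at the start of the episode above 0.02 m).
It also fails if it takes over 40 s, if anything falls off the work surface, if the arm or the gripper's body presses on something with over 40 N, if the wrist force passes 120 N, or if a joint passes its speed limit or range.

## Robot

A 6-joint arm with a two-finger parallel gripper is mounted at the origin on the work surface. World frame = base frame: x ahead of the robot, y to its left, z up, the work surface at z = 0. Lengths are in m, angles in rad, forces in N, time in s.
With the tool pointing down it reaches from about 0.275 to 0.725 m from the base axis. Payload 15.9 kg.
Tool frame: the origin (TCP) lies at the very end of the fingers, on their centre line; the grasp point (between the pads) lies 19 mm behind it; z points along the fingers, y is the line along which they close (so a half turn about z gives the same grasp; the last joint's range is limited). The gripper opens to 85 mm and grips with 20 to 120 N. Pads are 22 mm wide; open, the fingers measure 114 mm over their backs; the gripper's body (76 mm by 85 mm) begins 54 mm behind the grasp point. The pads swing forward as they close: fully open they stand 13 mm farther back than shut.
Start: joints at [1.166, 0.213, -0.034, 1.323, 0, 1.571], TCP at [0.197, 0.46, 0.231] pointing down, gripper open.
Joint ranges: [-2.98, 2.98], [-0.74, 1.72], [-1.14, 1.35], [-2.1, 2.04], [-1.57, 1.44], [-3.14, 3.14]. Speed limits (rad/s): [1.89, 1.89, 2.39, 2.57, 3.14, 3.14].

## Interface

Orientations are given as a unit quaternion [w, x, y, z].
In Python, from workcell import readout, eyes, ticket gives the robot as it stands. The module is installed in compiled form; this text tells all that it offers.
- The arm moves only by the tool apply_moves, never from a script. Its argument "deltas" is a list of rows, each a list of 5 numbers: the finger opening in mm, from 0 to 85.4, then the shift along the tool's x, y, z scaled (see below), then the turn about the tool's z scaled (see below). In form: [[fingers, x, y, z, spin], ...]. A call has exactly 8 rows; each row is the pose to reach, as a shift and turn from the pose commanded when the call began, along the tool's axes at that moment, turning the shorter way round; what a row does not reach only later rows make up. The controller multiplies each number of a shift by 15 cm and each number of a turn by pi rad. A row lasts 1/10 s, in which the tool goes at most 50 mm and 8.59 degrees, less where a joint would pass 70% of its speed; a pose out of reach is approached as far as the arm can. A call with a number of a shift or a turn outside -1 to 1 is refused whole. A call with a gripper value outside its range is refused whole. The fingers move at their own pace and stop on an object; "squeeze" is the grip in N (left out, the last holds). Time passes only in rows, so rows that repeat a pose let the fingers close, or fill a call up. It gives the time, the measured TCP pose, the force, the opening and the grip force at its end, in the units of the state.
- readout.sense(): the state, without advancing time (a new reading comes with each control period).
- eyes.get_image(name): name is "scene" or "top"; returns the picture (480x640x3 uint8, blue, green, red); there is no depth.
- eyes.camera_model(name): a dict with "fx", "fy", "cx", "cy" (pixels), "R" (3x3) and "t" (3): a world point X has camera coordinates R X + t. Camera axes: x right, y down, z forward; pixel columns grow to the right and rows downward; lengths in m; the calibration is good to about 2 mm. A picture is of the moment at which its call begins. camera_model takes no time and is no camera call.
- ticket.hand_in(): hands the job in; it is judged then, once.
The state is a dict: "clock": time; "joint_positions": joint angles; "qd": joint speeds; "joint_efforts": joint torques, N m; "tcp_pos": TCP position; "tool_rot": TCP orientation; "wrist_force": force on the tool from outside, world axes, zero at the start; "torque": the same for the moment, N m; "width": finger opening in m; "grip_force": force on a finger pad.
Only numpy, scipy, OpenCV 4.12 (cv2) and the standard library are available. Lean on these libraries where they do the work, as an engineer would, in place of code of your own. Each camera call takes 0.05 s, during which the arm holds its last target. There are 200 camera calls.

## Working session

There is one attempt and no reset: what is moved stays moved. The work goes in short steps, Python scripts to look and compute and a tool call to move; the robot and the scene stay as the last step left them, time stands still between calls to the robot, and variables do not carry over. Pictures are saved under pics/ and viewed, at most 10 in all, crops included, and the job is handed in when it is done.

Besides the shell and the picture viewer there is one more tool, called as name([rows], argument=value, ...), one row to a line, values as JSON. apply_moves: Moves the arm, as the interface text tells. Shifts and turns lie within -1 to 1; 1 stands for 15 cm of shift or pi rad of turn. Its arguments: {"type":"object","properties":{"deltas":{"type":"array"},"squeeze":{"type":"number"}},"required":["deltas"]}

```bash
mkdir -p pics; cat > h.py <<'E'
import numpy as np, cv2
from workcell import readout, eyes, ticket
def ray(cam,u,v,z):
    m=eyes.camera_model(cam);R=np.array(m["R"]);t=np.array(m["t"])
    d=R.T@np.array([(u-m["cx"])/m["fx"],(v-m["cy"])/m["fy"],1]);c=-R.T@t
    return c+d*(z-c[2])/d[2]
def tri(u1,v1,u2,v2):
    P=[]
    for n in("scene","top"):
        m=eyes.camera_model(n);K=np.array([[m["fx"],0,m["cx"]],[0,m["fy"],m["cy"]],[0,0,1]])
        P.append(K@np.c_[np.array(m["R"]),np.array(m["t"])])
    X=cv2.triangulatePoints(P[0],P[1],np.array([[u1],[v1]],float),np.array([[u2],[v2]],float))[:,0]
    return X[:3]/X[3]
E
python3 - <<'E'
from h import *
for n in("scene","top"):
    cv2.imwrite(f"pics/{n}0.png",eyes.get_image(n)); m=eyes.camera_model(n); print(n,m["fx"],-np.array(m["R"]).T@np.array(m["t"]),np.round(m["R"],2).tolist())
s=readout.sense();print(s["tcp_pos"],s["tool_rot"],s["clock"])
E
```

```text
scene 610.894183345944 [ 0.95398985 -0.66291043  1.17330376] [[0.89, 0.46, 0.0], [0.39, -0.73, -0.56], [-0.26, 0.5, -0.83]]
top 569.9205387413026 [0.42568528 0.01310977 1.15275334] [[-0.02, -1.0, 0.02], [-0.99, 0.01, -0.15], [0.15, -0.02, -0.99]]
[0.19679176 0.45931525 0.2308764 ] [-8.97239921e-05  2.01010772e-01  9.79588903e-01 -4.92410394e-04] 0.1
```

View pics/scene0.png

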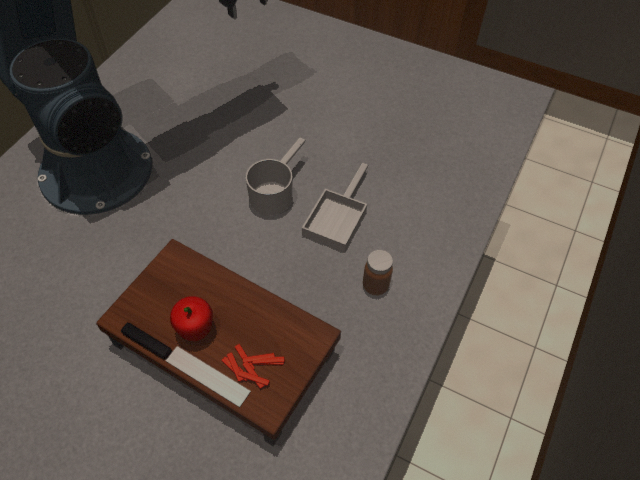

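View pics/top0.png

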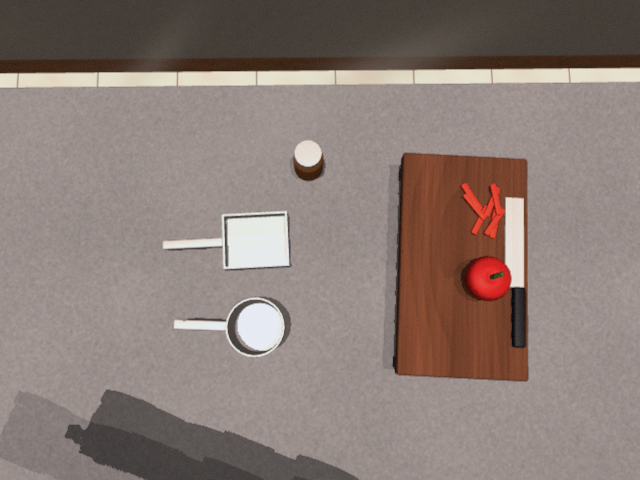

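The top view shows the tray with its handle end at about (164,245), its handle root at (222,243) and its pan at (222–290, 211–270). The saucepan is at (255,327), the board spans x 397–528 and y 154–380, and the jar is at (308,155). In the scene view the tray's handle end is at (364,167) and its root at (347,195). The board's top corners there are (175,240), (340,335), (272,432) and (98,325).

```bash
cat > meas.py <<'E'
from h import *
def bar(n,box,thr=150):
    # centre-line points of the bright tray handle
    im=cv2.imread(f"pics/{n}.png"); x0,y0,x1,y1=box
    g=im[y0:y1,x0:x1].min(2); k=(g>thr).astype(np.uint8)
    c=max(cv2.findContours(k,0,2)[0],key=cv2.contourArea)
    r=cv2.minAreaRect(c); return cv2.boxPoints(r)+[x0,y0], r
E
python3 - <<'E'
from meas import *
bt,r=bar("top0",(155,232,220,258));print("top handle",bt.round(1).tolist())
bs,r=bar("scene0",(345,158,376,192),130);print("scene handle",bs.round(1).tolist())
# board top face by colour, quad
for n in("top0","scene0"):
    im=cv2.imread(f"pics/{n}.png");h=cv2.cvtColor(im,cv2.COLOR_BGR2HSV)
    k=((h[...,1]>90)&(h[...,2]>40)&((h[...,0]<18)|(h[...,0]>170))).astype(np.uint8)
    k[:140]=0
    k=cv2.morphologyEx(k,cv2.MORPH_CLOSE,np.ones((5,5)))
    c=max(cv2.findContours(k,0,2)[0],key=cv2.contourArea);c=cv2.convexHull(c)
    for e in range(4,30):
        q=cv2.approxPolyDP(c,e,True)
        if len(q)<=6: break
    print(n,q[:,0].tolist(), cv2.boundingRect(c))
P=[((175,240),(397,374)),((340,335),(403,154)),((272,432),(527,159)),((98,325),(528,380))]
for a,b in P: print("corner tri",tri(*a,*b).round(4),"top z=.1",ray("top",*b,.1).round(4),"scene",ray("scene",*a,.1).round(4))
for a in ((222,213),(287,211),(290,267),(222,270)): print("pan",ray("top",*a,.032).round(4))
print("end",tri(364.5,166,163.5,245).round(4), "root",tri(348,195,222,243).round(4))
for p in bt: print(ray("top",*p,.03).round(4))
for p in bs: print(ray("scene",*p,.03).round(4))
v,i=[cv2.imread(f"pics/{n}0.png") for n in("scene","top")]
a=cv2.resize(v[150:260,290:380],None,fx=4,fy=4,interpolation=2);b=cv2.resize(i[200:310,150:300],None,fx=4,fy=4,interpolation=2)
cv2.imwrite("pics/crop.png",cv2.resize(np.hstack([a,b]),None,fx=.8,fy=.8))
E
```

```text
top handle [[161.6, 240.0], [219.0, 237.1], [219.4, 245.7], [162.1, 248.6]]
scene handle [[348.0, 189.0], [348.0, 189.0], [348.0, 189.0], [348.0, 189.0]]
top0 [[404, 153], [526, 161], [526, 380], [395, 371]] (395, 153, 133, 228)
scene0 [[171, 239], [340, 331], [274, 437], [98, 326], [102, 315]] (97, 239, 244, 199)
corner tri [ 0.3484 -0.1309  0.0897] top z=.1 [ 0.3444 -0.1332  0.1   ] scene [ 0.3589 -0.1331  0.1   ]
corner tri [ 0.7643 -0.1618  0.0805] top z=.1 [ 0.7565 -0.1598  0.1   ] scene [ 0.769  -0.1695  0.1   ]
corner tri [ 0.7446 -0.3962  0.1031] top z=.1 [ 0.7437 -0.3987  0.1   ] scene [ 0.7456 -0.3942  0.1   ]
corner tri [ 0.3329 -0.3704  0.0919] top z=.1 [ 0.3294 -0.3707  0.1   ] scene [ 0.342  -0.3704  0.1   ]
pan [0.6598 0.1965 0.032 ]
pan [0.6621 0.0667 0.032 ]
pan [0.5492 0.0615 0.032 ]
pan [0.5453 0.1953 0.032 ]
end [0.6017 0.3175 0.0153] root [0.6061 0.2013 0.0274]
[0.6072 0.3157 0.03  ]
[0.6114 0.2024 0.03  ]
[0.594  0.2013 0.03  ]
[0.5899 0.3144 0.03  ]
[0.6035 0.2211 0.03  ]
[0.6035 0.2211 0.03  ]
[0.6035 0.2211 0.03  ]
[0.6035 0.2211 0.03  ]
```

View pics/crop.png

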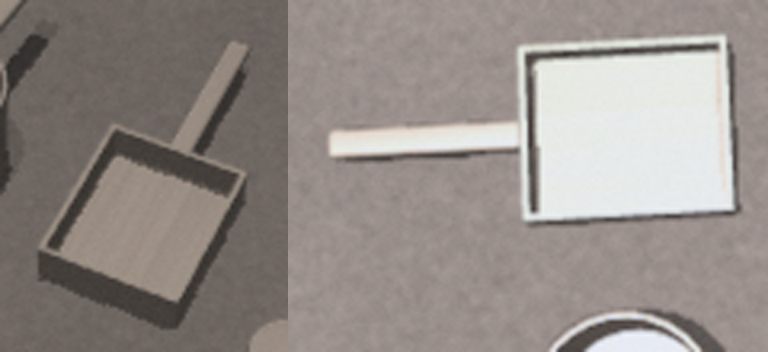

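Estimates so far, in world coordinates:
- **Tray:** origin at (0.604, 0.131), with the handle about 2° off world y.
- **Grip point:** (0.5995, 0.281).
- **Board:** rotated about −3.9°, with the edge middle near (0.553, −0.147).

I'm moving above the grip point.

apply_moves([
  [60,-0.2,0,0.07,0.045],
  [60,-0.4,0,0.14,0.09],
  [60,-0.6,0,0.21,0.135],
  [60,-0.8,0,0.28,0.18],
  [60,-1,0,0.35,0.225],
  [60,-1,0,0.4,0.27],
  [60,-1,0,0.4,0.315],
  [60,-1,0,0.4,0.36],
], squeeze=40)

```text
clock: 0.9
tcp_pos: [0.3348, 0.4, 0.1707]
tool_rot: [0.0, 0.697, 0.717, -0.001]
wrist_force: [0.5, -0.1, 0.0]
width: 0.06
grip_force: 0.0
```

```bash
cat > go.py <<'E'
from h import *
from scipy.spatial.transform import Rotation as Ro
def plan(x,y,z,ang):
    s=readout.sense();w,a,b,c=s["tool_rot"];M=Ro.from_quat([a,b,c,w]).as_matrix()
    d=M.T@(np.array([x,y,z])-s["tcp_pos"]); now=np.degrees(np.arctan2(M[1,1],M[0,1]))
    print("t",s["clock"],"tcp",s["tcp_pos"].round(4),"yaw",now.round(2),"w",round(s["width"],4),"grip",s["grip_force"],"F",np.round(s["wrist_force"],1),"shift",(d/.15).round(3),"spin",round(((now-ang+180)%360-180)/180,4),"toolz",M[:,2].round(3))
E
python3 -c "
from go import *
plan(.5995,.281,.09,2)"
```

```text
t 0.9 tcp [0.3348 0.4    0.1707] yaw 1.64 w 0.06 grip 0.0 F [ 0.5 -0.1  0. ] shift [-0.843  1.742  0.537] spin -0.002 toolz [-0.001 -0.001 -1.   ]
```

apply_moves([
  [60,-0.12,0.2,0,0],
  [60,-0.24,0.4,0.1,0],
  [60,-0.36,0.6,0.2,0],
  [60,-0.46,0.8,0.3,0],
  [60,-0.5,0.95,0.4,0],
  [60,-0.5,1,0.45,0],
  [60,-0.5,1,0.5,0],
  [60,-0.5,1,0.5,0],
])

```text
clock: 1.7
tcp_pos: [0.4861, 0.3308, 0.0954]
tool_rot: [-0.0, 0.694, 0.72, -0.001]
wrist_force: [-0.6, 0.4, -0.3]
width: 0.06
grip_force: 0.0
```

apply_moves([
  [60,-0.08,0.2,0,0],
  [60,-0.16,0.4,0,0],
  [60,-0.24,0.55,0,0],
  [60,-0.3,0.65,0,0],
  [60,-0.34,0.74,0,0],
  [60,-0.34,0.74,0,0],
  [60,-0.34,0.74,0,0],
  [60,-0.34,0.74,0,0],
])

```text
clock: 2.5
tcp_pos: [0.599, 0.2845, 0.0967]
tool_rot: [-0.0, 0.694, 0.72, 0.0]
wrist_force: [0.7, -0.3, -0.3]
width: 0.0601
grip_force: 0.0
```

```bash
python3 -c "
from go import *
plan(.5995,.281,.008,2)
a,b=[eyes.get_image(n) for n in('scene','top')]
a=cv2.resize(a[130:260,290:400],None,fx=3,fy=3);b=cv2.resize(b[190:320,140:300],None,fx=3,fy=3)
cv2.imwrite('pics/above.png',cv2.resize(np.hstack([a,b]),None,fx=.98,fy=.98))"
```

```text
t 2.5 tcp [0.599  0.2845 0.0967] yaw 2.07 w 0.0601 grip 0.0 F [ 0.7 -0.3 -0.3] shift [-0.024  0.002  0.591] spin 0.0004 toolz [-0.  0. -1.]
```

View pics/above.png

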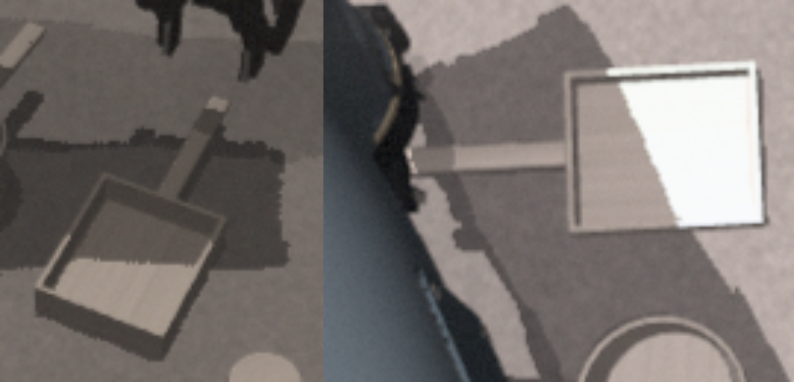

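The open fingers straddle the handle's line: crop-left shows the fingers at (165,45) and (245,70), with the handle end at (215,103). The tray hasn't moved, so I'm descending and gripping.

apply_moves([
  [60,-0.02,0,0.1,0],
  [60,-0.02,0,0.2,0],
  [60,-0.02,0,0.3,0],
  [60,-0.02,0,0.4,0],
  [60,-0.02,0,0.5,0],
  [60,-0.02,0,0.56,0],
  [60,-0.02,0,0.58,0],
  [60,-0.02,0,0.58,0],
])

```text
clock: 3.4
tcp_pos: [0.6, 0.2808, 0.0094]
tool_rot: [-0.0, 0.695, 0.719, -0.0]
wrist_force: [0.1, -0.2, 0.0]
width: 0.0601
grip_force: 0.0
```

apply_moves([
  [45,0,0,0,0],
  [30,0,0,0,0],
  [24,0,0,0,0],
  [20,0,0,0,0],
  [16,0,0,0,0],
  [10,0,0,0,0],
  [10,0,0,0,0],
  [10,0,0,0,0],
])

```text
clock: 4.2
tcp_pos: [0.6004, 0.2808, 0.0095]
tool_rot: [0.0, 0.695, 0.719, 0.0]
wrist_force: [1.9, 1.1, 3.1]
width: 0.0169
grip_force: 39.1
```

```bash
python3 -c "
from go import *
plan(.588,-.074,.0097,-3.9)"
```

```text
t 4.2 tcp [0.6004 0.2808 0.0095] yaw 2.01 w 0.0169 grip 39.123884439468384 F [1.9 1.1 3.1] shift [-2.361e+00 -1.660e-01 -2.000e-03] spin 0.0328 toolz [ 0.001  0.    -1.   ]
```

apply_moves([
  [10,-0.06,0,0,0.002],
  [10,-0.14,-0.01,0,0.006],
  [10,-0.24,-0.02,0,0.012],
  [10,-0.34,-0.03,0,0.019],
  [10,-0.44,-0.04,0,0.026],
  [10,-0.53,-0.05,0,0.031],
  [10,-0.6,-0.06,0,0.033],
  [10,-0.6,-0.06,0,0.033],
])

```text
clock: 5.0
tcp_pos: [0.594, 0.1884, 0.0092]
tool_rot: [0.0, 0.732, 0.682, -0.001]
wrist_force: [0.9, -2.2, 2.3]
width: 0.0169
grip_force: 39.0
```

```bash
python3 -c "
from go import *
plan(.588,-.074,.0097,-3.9)
a,b=[eyes.get_image(n) for n in('scene','top')]
cv2.imwrite('pics/a1.png',a);cv2.imwrite('pics/b1.png',b)
cv2.imwrite('pics/mid.png',np.hstack([a[130:450,80:420],b[130:450,200:560]]))"
```

```text
t 5.0 tcp [0.594  0.1884 0.0092] yaw -4.04 w 0.0169 grip 39.02652561664581 F [ 0.9 -2.2  2.3] shift [-1.748e+00  8.300e-02 -1.000e-03] spin -0.0008 toolz [-0.001 -0.001 -1.   ]
```

View pics/mid.png

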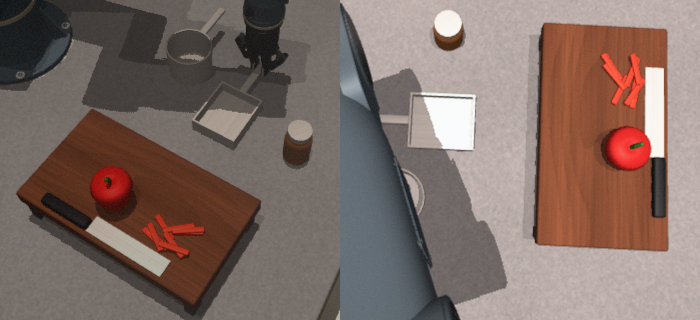

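The tray is gripped and parallel to the board. In top-image pixels its pan corners are about (270,223), (335,225), (333,280) and (268,279). The saucepan and jar haven't moved.

```bash
python3 -c "
from h import *
P=[ray('top',u,v,.032) for u,v in ((270,223),(335,225),(333,280),(268,279))]
print(np.round(P,4)); print('front mid',(P[0]+P[3])/2,'centre',np.mean(P,0))
b=cv2.imread('pics/b1.png')
for v in (200,240,340): print(v,b[v,390:414].sum(1).tolist())
for u in (397,400,403): print(u,ray('top',u,240,.1).round(4),ray('top',u,240,.065).round(4))
a=cv2.imread('pics/a1.png')
for v in (260,290,320):print(v)
print('scene edge',ray('scene',175,240,.1),ray('scene',340,333,.1))
"
```

```text
[[ 0.6381  0.1007  0.032 ]
 [ 0.6323 -0.029   0.032 ]
 [ 0.5222 -0.0229  0.032 ]
 [ 0.5262  0.1049  0.032 ]]
front mid [0.58214276 0.10283262 0.032     ] centre [0.57968758 0.03843024 0.032     ]
200 [453, 451, 446, 449, 447, 451, 457, 454, 408, 229, 134, 104, 165, 258, 279, 293, 287, 296, 289, 276, 282, 286, 259, 264]
240 [459, 456, 458, 449, 441, 433, 393, 242, 201, 93, 140, 212, 265, 285, 296, 308, 301, 299, 299, 284, 280, 280, 268, 281]
340 [473, 474, 466, 410, 237, 183, 85, 139, 227, 297, 300, 287, 281, 285, 270, 289, 290, 296, 295, 301, 299, 302, 305, 305]
397 [ 0.5895 -0.1422  0.1   ] [ 0.595  -0.1473  0.065 ]
400 [ 0.5895 -0.1478  0.1   ] [ 0.5949 -0.1531  0.065 ]
403 [ 0.5894 -0.1534  0.1   ] [ 0.5948 -0.159   0.065 ]
260
290
320
scene edge [ 0.35885517 -0.13311612  0.1       ] [ 0.76715005 -0.16567933  0.1       ]
```

apply_moves([
  [10,-0.06,0,0,0],
  [10,-0.16,0,0,0],
  [10,-0.29,0,0,0],
  [10,-0.43,0,0,0],
  [10,-0.57,0,0,0],
  [10,-0.71,0,0,0],
  [10,-0.83,0,0,0],
  [10,-0.9,0,0,0],
])

```text
clock: 5.9
tcp_pos: [0.5849, 0.0544, 0.0094]
tool_rot: [-0.0, 0.731, 0.682, 0.0]
wrist_force: [0.9, 4.7, 3.4]
width: 0.017
grip_force: 39.2
```

```bash
python3 -c "
from go import *
plan(.578,-.075,.0095,-3.9)"
```

```text
t 5.9 tcp [0.5849 0.0544 0.0094] yaw -3.97 w 0.017 grip 39.23344373703003 F [0.9 4.7 3.4] shift [-0.864  0.014 -0.001] spin -0.0004 toolz [-0.  0. -1.]
```

apply_moves([
  [10,-0.08,0,0,0],
  [10,-0.2,0,0,0],
  [10,-0.33,0,0,0],
  [10,-0.47,0,0,0],
  [10,-0.61,0,0,0],
  [10,-0.74,0,0,0],
  [10,-0.83,0,0,0],
  [10,-0.86,0,0,0],
])

```text
clock: 6.7
tcp_pos: [0.5761, -0.0739, 0.0093]
tool_rot: [-0.0, 0.731, 0.682, -0.0]
wrist_force: [0.8, 4.1, 3.6]
width: 0.0169
grip_force: 39.2
```

```bash
python3 -c "
from go import *
plan(.578,-.075,.0095,-3.9)
a,b=[eyes.get_image(n) for n in('scene','top')]
cv2.imwrite('pics/a2.png',a);cv2.imwrite('pics/b2.png',b)
cv2.imwrite('pics/end.png',np.hstack([a[130:450,80:420],b[130:450,200:560]]))"
```

```text
t 6.7 tcp [ 0.5761 -0.0739  0.0093] yaw -3.99 w 0.0169 grip 39.24360394477844 F [0.8 4.1 3.6] shift [-0.006  0.013 -0.002] spin -0.0005 toolz [-0.  0. -1.]
```

View pics/end.png

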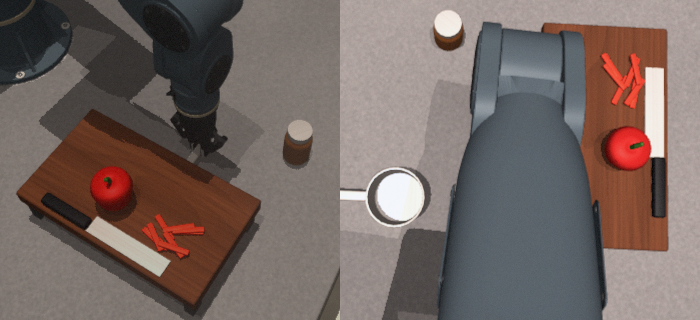

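The scene view shows only the handle sticking out, at about crop (197,157), and the gripper clear of the board. I'm releasing and lifting straight up.

apply_moves([
  [18,0,0,0,0],
  [20,0,0,0,0],
  [26,0,0,0,0],
  [34,0,0,0,0],
  [42,0,0,0,0],
  [50,0,0,0,0],
  [50,0,0,0,0],
  [50,0,0,0,0],
])

```text
clock: 7.6
tcp_pos: [0.5762, -0.0729, 0.0093]
tool_rot: [0.0, 0.731, 0.682, 0.0]
wrist_force: [-0.8, 0.6, -0.1]
width: 0.0501
grip_force: 0.0
```

apply_moves([
  [50,0,0,-0.08,0],
  [50,0,0,-0.2,0],
  [50,0,0,-0.34,0],
  [50,0,0,-0.5,0],
  [50,0,0,-0.66,0],
  [50,0,0,-0.82,0],
  [50,0,0,-0.95,0],
  [50,0,0,-1,0],
])

```text
clock: 8.4
tcp_pos: [0.5771, -0.073, 0.1621]
tool_rot: [0.001, 0.731, 0.682, 0.001]
wrist_force: [0.7, -0.0, 0.7]
width: 0.05
grip_force: 0.0
```

apply_moves([
  [50,0.15,0,0,0],
  [50,0.3,0,0,0],
  [50,0.45,0,0,0],
  [50,0.6,0,0,0],
  [50,0.75,0,0,0],
  [50,0.9,0,0,0],
  [50,1,0,0,0],
  [50,1,0,0,0],
])

```text
clock: 9.2
tcp_pos: [0.5864, 0.0782, 0.1591]
tool_rot: [-0.0, 0.73, 0.683, -0.0]
wrist_force: [-0.8, -0.8, 0.7]
width: 0.0498
grip_force: 0.0
```

apply_moves([
  [50,0.2,0,0,0],
  [50,0.4,0,0,0],
  [50,0.6,0,0,0],
  [50,0.8,0,0,0],
  [50,0.9,0,0,0],
  [50,1,0,0,0],
  [50,1,0,0,0],
  [50,1,0,0,0],
])

```text
clock: 10.0
tcp_pos: [0.5968, 0.2257, 0.1592]
tool_rot: [0.0, 0.731, 0.682, -0.0]
wrist_force: [-0.1, 1.1, 0.2]
width: 0.0496
grip_force: 0.0
```

```bash
python3 -c "
from go import *
plan(.578,.225,.16,-3.9)
a,b=[eyes.get_image(n) for n in('scene','top')]
cv2.imwrite('pics/a3.png',a);cv2.imwrite('pics/b3.png',b)
cv2.imwrite('pics/fin.png',np.hstack([cv2.resize(a[200:360,160:360],None,fx=2,fy=2),cv2.resize(b[180:340,330:530],None,fx=2,fy=2)]))"
```

```text
t 10.0 tcp [0.5968 0.2257 0.1592] yaw -3.95 w 0.0496 grip 0.0 F [-0.1  1.1  0.2] shift [-0.013 -0.125 -0.005] spin -0.0003 toolz [-0. -0. -1.]
```

View pics/fin.png

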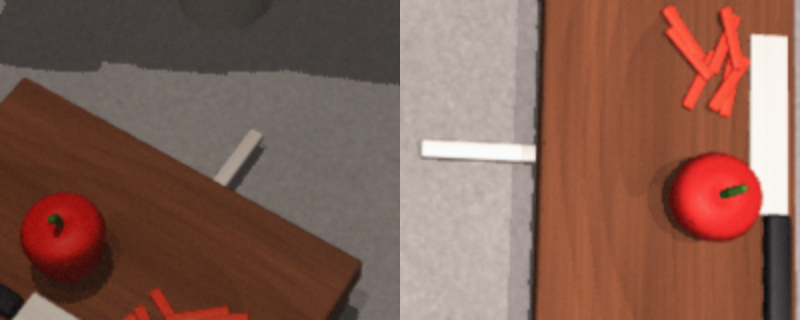

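The handle alone sticks out, square to the board. Its end is at top pixel (340.5, 254), so I'm checking the depth from that and handing in.

```bash
python3 -c "
from h import *
p=ray('top',340.5,254.5,.03);t=np.radians(-3.95);c=np.array([.545,-.267]);d=p[:2]-c
yb=d@[-np.sin(t),np.cos(t)];print('end',p.round(4),'front yb',(yb-.12).round(4))
if .09<yb-.12<.122: print(ticket.hand_in())
"
```

```text
end [ 0.5729 -0.0389  0.03  ] front yb 0.1095
the job is handed in; nothing more can be done
None
```

The tray is under the board with its front wall about 10 mm inside the edge and only the handle sticking out square; I released it and handed the job in at about 10 s, but the hand-in returned no verdict.

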